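# Bolt the pantry's stock chest shut

### The job

Close the lid of the grey pantry chest and bolt it: its springy rubber seal pushes the lid up too high for the bolt, so press the lid down, hold it at the height where the bolt finds the opening of its keeper, slide the bolt across until it is fully home, then let go. The keeper may sit a few millimetres high or low, so feel for the opening gently with the tip and never ram it against the keeper; leave the tins and the pasta box where they stand.

Things in the scene. Friction and masses are not known exactly. Their poses are not given: they have to be found in the camera images.
- chest: Grey steel chest fixed to the table, 260 (its x) by 360 (its y) by 140 mm high; origin at the centre of its underside, z up. Top: a hinged lid, 10 mm thick, y = -179 to 89, and beside it a fixed deck at the same height, y = 92 to 180. The lid's hinge line runs along y at x = 130, z = 130; its free edge is at x = -130. A soft rubber seal on the front rim (x = -117) stands 24 mm proud.
- lid (a joint): Lid angle in rad: 0 = down on its stop, grows as the free edge rises; starts 0.25 to 0.55, stays where left. Below 0.1 it squeezes the seal (0.8 N per mm at the bolt, 20 N at the stop); let go unbolted it springs up to about 0.07 (16 mm at the bolt, too high). The bolt fits at some lid angle from 0.002 to 0.055; once bolted the seal lifts the lid until the rod bears in the keeper (under 0.066).
- lid_press (a point): A bare place on the lid's top, 55 mm in from the free edge (205 mm from the hinge line) and 105 mm to the chest's -y of the drawn-back bolt: good for pressing the lid down.
- bolt (a joint): Travel in m of the bolt, sliding in two guides on the lid along the chest's +y: 0 = drawn back, 0.045 = end stop, home; starts at 0 to 0.008; about 3 N to slide. At 0.015 the tip meets the keeper's face: stopping there means the bolt is too high or too low; past 0.018 it is in the opening.
- knob (a point): Grip point of the bolt's upright flat steel knob, 24 (chest's x) by 12 (chest's y, the way it slides) by 53 mm high. It lies 15 mm below the knob's top, 53 mm above the lid's top; with the lid at 0, at chest x = -100, y = 5 + travel, z = 193 mm. The bolt's guides, 20 mm high, stand 50 mm to -y and 63 mm to +y of the drawn-back knob.
- bolt_tip (a point): End of the bolt's steel rod, on its axis: 80 mm to the chest's +y of the knob's middle and 41 mm below the knob's grip point. The rod is 10 mm thick, its end square, not tapered.
- keeper_mouth (a point): Nominal middle of the keeper's opening: chest x = -100, y = 100, z = 158.5 mm. Keeper: steel box staple on the deck, 28 by 36, 27 to 39 mm tall; opening 14 wide, 12 high, facing the bolt (-y). Adjustable: the true opening is up to 6 mm above or below this point (not measured). Bolt home: tip 30 mm inside, knob's middle 50 mm from the keeper's face; open the fingers only a little to let go.
- soup_tin: Bystander: food tin, 66 mm across, 100 mm high, upright on the chest's deck behind the keeper; origin at the centre of its underside.
- bean_tin: Bystander: food tin, 74 mm across, 110 mm high, upright on the table beside the chest's deck end; origin at the centre of its underside.
- pasta_box: Bystander: cardboard box, 50 by 120 by 190 mm high, on the table beside the chest's other end; origin at the centre of its underside.

How it is judged:
By the outcome, as a careful person would: the job done as asked, in the order asked, and still so for the second after the job is handed in, with the robot touching nothing.
It also fails if it takes over 61 s, if anything falls off the work surface, if the arm or the gripper's body presses on something with over 40 N, if the wrist force passes 120 N, or if a joint passes its speed limit or range.

### The arm

A 7-joint arm with a two-finger parallel gripper is mounted at the origin on the work surface. World frame = base frame: x ahead of the robot, y to its left, z up, the work surface at z = 0. Lengths are in m, angles in degrees, forces in N, time in s.
With the tool pointing down it reaches from about 0.425 to 1.025 m from the base axis. Payload 9.4 kg.
Tool frame: the origin (TCP) lies midway between the tips of the shut fingers; the grasp point (between the pads) lies r.grasp_offset behind it (r.grasp_offset is the distance from the TCP to the grasp point, in m); z points along the fingers, y is the line along which they close (so a half turn about z gives the same grasp; the last joint's range is limited). The gripper opens to 85 mm and grips with 20 to 120 N. Pads are 22 mm wide; open, the fingers measure 114 mm over their backs; the gripper's body (76 mm by 85 mm) begins 54 mm behind the grasp point. The pads swing forward as they close: fully open they stand 13 mm farther back than shut.
Start: joints at [-80.655, 34.337, -0.143, 91.639, 0.103, 54.024, -4.572], TCP at [0.172, 0.704, 0.231] pointing down, gripper open.
Joint ranges: [-147.43, 147.43], [-19.82, 112.94], [-74.19, 73.91], [6.32, 146.72], [-59.91, 239.91], [6.04, 106.73], [-150.56, 150.56]. Speed limits (degrees/s): [127.2, 127.2, 172.46, 172.46, 180, 180, 180].

### API

Orientations are given as [roll, pitch, yaw] about the fixed x, y, z axes, in that order (R = Rz(yaw) Ry(pitch) Rx(roll)).
In Python, from bench import telemetry, camera, order, r gives the robot as it stands.
- The arm moves only by the tool jog_arm, never from a script. Its argument "plan" is a list of rows, each an object of numbers: "x", "y", "z": the shift along the world's x, y, z in mm; "ax", "ay", "az": the turn, a rotation vector about the world's x, y, z in rad; "fingers": the opening, from 0 (shut) to 1 (fully open). A call has 1 to 8 rows; each row shifts and turns the commanded pose from where the row before left it; what a row does not reach is not made up. A row lasts 1/10 s, in which the tool goes at most 50 mm and 8.59 degrees, less where a joint would pass 70% of its speed; a pose out of reach is approached as far as the arm can. A call with a gripper value outside its range is refused whole. The fingers move at their own pace and stop on an object; "grip_force" is the grip in N (left out, the last holds). Time passes only in rows, so rows that do not move let the fingers close. It gives the time, the measured TCP pose, the force, the opening and the grip force at its end, in the units of the state.
- telemetry.observe(): the state, without advancing time (a new reading comes with each control period).
- camera(name): name is "scene" or "top"; returns a dict with "color" (384x512x3 uint8, red, green, blue), "depth" (384x512 float32, m along the optical axis (not along the pixel's ray), 0 where there is no reading), "camera_matrix" (3x3 intrinsics, pixels), "T" (4x4, takes a point from camera to world coordinates). Camera axes: x right, y up, looking along -z (the intrinsics and any distortion apply to the point x, -y, -z); pixel columns grow to the right and rows downward; lengths in m; the calibration is good to about 2 mm. A picture is of the moment at which its call begins.
- order.sign_off(): hands the job in; it is judged then, once.
The state is a dict: "time": time; "qpos": joint angles; "qvel": joint speeds; "tau": joint torques, N m; "tcp_pos": TCP position; "orientation": TCP orientation; "wrist_force": force on the tool from outside, world axes, zero at the start; "wrist_torque": the same for the moment, N m; "width": finger opening in m; "finger_force": force on a finger pad.
Only numpy, scipy, OpenCV 4.12 (cv2) and the standard library are available. Lean on these libraries where they do the work, as an engineer would, in place of code of your own. Each camera call takes 0.05 s, during which the arm holds its last target. There are 200 camera calls.

## Working session

There is one attempt and no reset: what is moved stays moved. The work goes in short steps, Python scripts to look and compute and a tool call to move; the robot and the scene stay as the last step left them, time stands still between calls to the robot, and variables do not carry over. Pictures are saved under pics/ and viewed, at most 10 in all, crops included, and the job is handed in when it is done.

Besides the shell and the picture viewer there is one more tool, called after "Request:" in YAML: its name, and indented under it one key for each argument. jog_arm: Moves the arm, as the interface text tells. Its arguments: {"type":"object","properties":{"plan":{"type":"array"},"grip_force":{"type":"number"}},"required":["plan"]}

```bash
mkdir -p pics; ls
cat > h.py <<'E'
import numpy as np, cv2
from bench import telemetry, camera, order, r
def pts(c):
    d=c["depth"];K=c["camera_matrix"];v,u=np.mgrid[:d.shape[0],:d.shape[1]]
    P=np.stack([(u-K[0,2])/K[0,0]*d,-(v-K[1,2])/K[1,1]*d,-d],-1)
    W=P@c["T"][:3,:3].T+c["T"][:3,3]; W[d==0]=np.nan
    return W
def save(c,n): cv2.imwrite(f"pics/{n}.png",c["color"][...,::-1])
E
python3 - <<'E'
from h import *
for n in("scene","top"):
    c=camera(n); save(c,n); np.savez(n,**c); print(n,c["T"].round(3).tolist(),c["camera_matrix"].round(1).tolist())
s=telemetry.observe(); print(s, r.grasp_offset)
E
```

```text
pics
scene [[-0.796, -0.44, 0.416, 0.989], [0.605, -0.592, 0.532, 0.532], [0.012, 0.675, 0.737, 0.824], [0.0, 0.0, 0.0, 1.0]] [[430.9, 0.0, 259.8], [0.0, 430.9, 197.1], [0.0, 0.0, 1.0]]
top [[0.002, 0.996, -0.086, 0.532], [-1.0, 0.004, 0.022, 0.019], [0.022, 0.086, 0.996, 1.113], [0.0, 0.0, 0.0, 1.0]] [[362.2, 0.0, 256.6], [0.0, 362.2, 197.2], [0.0, 0.0, 1.0]]
{'time': 0.1, 'qpos': array([-80.6562569 ,  34.38194242,  -0.14619069,  91.67595079,
         0.10289847,  54.02527218,  -4.57355626]), 'qvel': array([-0.11437067, -0.13930081, -0.01486784, -0.0682479 , -0.03534604,
        0.01476858, -0.08922222]), 'tau': array([ 5.18524525e-03, -7.77990603e+01,  1.56992935e+00, -2.58625191e+01,
        1.26554689e-02,  5.39324261e-03, -3.55236898e-05]), 'tcp_pos': array([0.17208404, 0.70384098, 0.23048034]), 'orientation': array([-1.79917280e+02,  7.24986584e-03,  1.66263922e+02]), 'wrist_force': array([-0.85170903,  0.11234212,  0.04594476]), 'wrist_torque': array([-0.02793756,  0.01280711,  0.00840358]), 'finger_force': 0.0, 'width': 0.0854124558259543} 0.0187
```

View pics/scene.png

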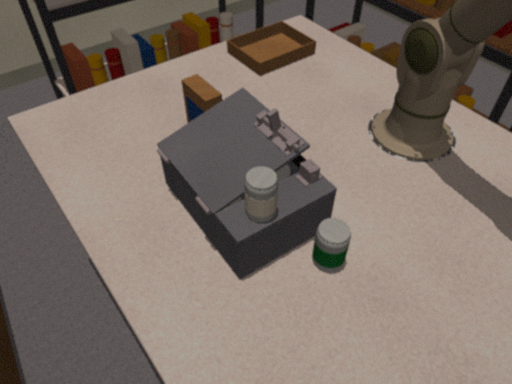

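View pics/top.png

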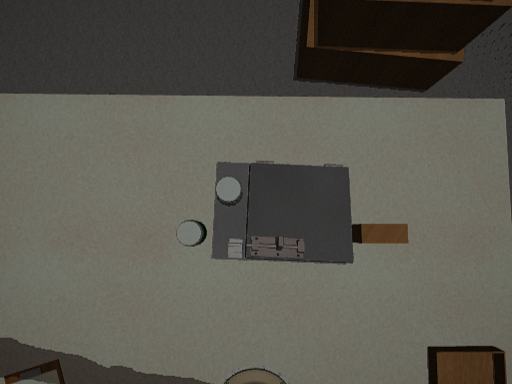

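The chest is at about (213–353, 162–262) in the top view, with its deck to the left (world +y). The bolt and knob are near (278, 245), the keeper near (235, 248) and the free edge faces the robot. Next I'll fit the pose.

```bash
cat > fit.py <<'E'
from h import *
from scipy.optimize import minimize, least_squares
c=dict(np.load("top.npz")); W=pts(c); s=dict(np.load("scene.npz")); S=pts(s)
for (u,v) in [(228,190),(190,232),(380,233),(235,243),(236,254),(278,240),(300,200),(230,225)]: print((u,v),W[v,u].round(3))
A=np.vstack([W.reshape(-1,3),S.reshape(-1,3)]); A=A[np.isfinite(A).all(1)]
# deck z~0.14
for P,n in((W,"top"),(S,"scene")):
    P=P.reshape(-1,3); P=P[np.isfinite(P).all(1)]
    near=P[(P[:,0]>.3)&(P[:,0]<.9)&(abs(P[:,1])<.4)]
    d=near[abs(near[:,2]-.14)<.006]
    # lid plane: ransac
    L=near[(near[:,2]>.15)&(near[:,2]<.32)]
    rng=np.random.default_rng(0);best=0
    for _ in range(500):
        a,b,e=L[rng.choice(len(L),3,False)];m=np.cross(b-a,e-a);
        if np.linalg.norm(m)<1e-6: continue
        m/=np.linalg.norm(m); k=abs((L-a)@m)<.003
        if k.sum()>best: best=k.sum();K=k
    Q=L[K]; q0=Q.mean(0); m=np.linalg.svd(Q-q0,full_matrices=False)[2][2]; m*=np.sign(m[2])
    print(n,"lid n",m.round(4),"c",q0.round(4),"angle",np.arccos(m[2]).round(4),"hinge yaw",np.degrees(np.arctan2(m[1],m[0])).round(2),len(Q))
    dr=cv2.minAreaRect((d[:,:2]*1000).astype(np.float32)); print("deck rect mm",dr, len(d))
    lr=cv2.minAreaRect((Q[:,:2]*1000).astype(np.float32)); print("lid rect",lr)
E
python3 fit.py
```

```text
(228, 190) [0.624 0.069 0.243]
(190, 232) [0.522 0.18  0.11 ]
(380, 233) [ 0.521 -0.316  0.192]
(235, 243) [0.494 0.054 0.153]
(236, 254) [0.467 0.051 0.177]
(278, 240) [ 0.505 -0.05   0.265]
(300, 200) [ 0.607 -0.116  0.168]
(230, 225) [0.541 0.068 0.14 ]
top lid n [ 0.2619 -0.0127  0.965 ] c [ 0.5582 -0.1248  0.1803] angle 0.2653 hinge yaw -2.77 7947
deck rect mm ((581.16650390625, -78.22688293457031), (383.5448913574219, 267.15032958984375), 88.68868255615234) 3112
lid rect ((563.876708984375, -154.99061584472656), (467.5458068847656, 224.3515167236328), 87.5426025390625)
scene lid n [ 0.2621 -0.0123  0.965 ] c [ 0.5675 -0.1153  0.1769] angle 0.2655 hinge yaw -2.68 7383
deck rect mm ((591.8907470703125, -129.24740600585938), (263.19378662109375, 509.5264892578125), 2.9438023567199707) 3989
lid rect ((562.3626098632812, -140.66644287109375), (493.120849609375, 220.1162567138672), 87.74152374267578)
```

```bash
cat > fit2.py <<'E'
from h import *
c=dict(np.load("top.npz")); W=pts(c).reshape(-1,3); s=dict(np.load("scene.npz")); S=pts(s).reshape(-1,3)
y=np.radians(-2.72); R=np.array([[np.cos(y),-np.sin(y)],[np.sin(y),np.cos(y)]])
o=np.array([.57,-.09])
for P in(W,S):
    P=P[np.isfinite(P).all(1)]
    q=(P[:,:2]-o)@R; z=P[:,2]
    m=(abs(z-.14)<.004)&(abs(q[:,0])<.2)&(q[:,1]>.07)&(q[:,1]<.25); 
    d=q[m]; print("deck x",np.percentile(d[:,0],[.5,1,99,99.5]).round(4),"y",np.percentile(d[:,1],[.5,1,99,99.5]).round(4),np.median(z[m]).round(4))
    th=.2654
    # lid top: plane; hinge x0 s.t. z = .13 + .01cos + (x0-x)tan..., 
    m=(abs(q[:,0])<.16)&(q[:,1]>-.2)&(q[:,1]<.1)&(z>.142)&(z<.24)
    # points on lid top: (x-xh)sin+(z-.13)cos=.01
    xh=q[:,0]+((z-.13)*np.cos(th)-.01)/np.sin(th)
    k=m&(abs(xh-np.median(xh[m]))<.02); print("xh",np.median(xh[k]).round(4),"lid y",np.percentile(q[k,1],[.3,1,99,99.7]).round(4),"x min",np.percentile(q[k,0],[.3,1]).round(4))
    # knob: above lid > 45mm
    h=(q[:,0]-np.median(xh[k]))*np.sin(th)+(z-.13)*np.cos(th)-.01
    u=(np.median(xh[k])-q[:,0])*np.cos(th)+(z-.13)*np.sin(th)
    kk=m|((abs(q[:,0])<.2)&(q[:,1]>-.15)&(q[:,1]<.06)); kk&=(h>.03)&(h<.09)
    print("knob n",kk.sum(),"u",np.percentile(u[kk],[2,50,98]).round(4),"y",np.percentile(q[kk,1],[2,50,98]).round(4),"h",np.percentile(h[kk],[2,98]).round(4))
    k2=(abs(q[:,0]+.1)<.03)&(q[:,1]>.09)&(q[:,1]<.16)&(z>.15)&(z<.2); print("keeper x",np.percentile(q[k2,0],[2,98]).round(4),"y",np.percentile(q[k2,1],[2,98]).round(4),"z",np.percentile(z[k2],[50,90,98]).round(4))
E
python3 fit2.py
```

```text
deck x [-0.1256 -0.1248  0.133   0.1364] y [0.0767 0.0822 0.2014 0.2019] 0.1411
xh 0.137 lid y [-0.1949 -0.1834  0.0974  0.0992] x min [-0.1151 -0.1136]
knob n 71 u [0.2241 0.2387 0.2461] y [0.0269 0.0325 0.0374] h [0.0326 0.0694]
keeper x [-0.1103 -0.0721] y [0.1014 0.157 ] z [0.1762 0.1809 0.1986]
deck x [-0.1257 -0.124   0.1336  0.1352] y [0.0742 0.0766 0.204  0.2044] 0.1405
xh 0.1333 lid y [-0.1942 -0.1806  0.0972  0.0993] x min [-0.1145 -0.1119]
knob n 177 u [0.2184 0.2288 0.2414] y [0.0276 0.0372 0.04  ] h [0.0319 0.0684]
keeper x [-0.116  -0.0723] y [0.0931 0.1593] z [0.1748 0.1972 0.1996]
```

```bash
cat > fit3.py <<'E'
from h import *
y=np.radians(-2.72); R=np.array([[np.cos(y),-np.sin(y)],[np.sin(y),np.cos(y)]])
o=np.array([.57,-.09])+R@np.array([.0048,.0225]); print("origin",o.round(4))
def world(x,yy): return (o+R@np.array([x,yy])).round(4)
if __name__=="__main__":
    for n in("top","scene"):
        P=pts(dict(np.load(n+".npz"))).reshape(-1,3);P=P[np.isfinite(P).all(1)]
        q=(P[:,:2]-o)@R; z=P[:,2]; th=.2654
        h=(q[:,0]-.13)*np.sin(th)+(z-.13)*np.cos(th)-.01
        u=(.13-q[:,0])*np.cos(th)+(z-.13)*np.sin(th)
        l=(abs(h)<.004)&(u>.06)&(u<.18)&(q[:,1]>-.22)&(q[:,1]<.12); print(n,"lid y",np.percentile(q[l,1],[.5,2,98,99.5]).round(4),"h med",np.median(h[l]).round(4))
        l=(abs(h)<.004)&(q[:,1]>-.15)&(q[:,1]<.07)&(u<.28); print(" u",np.percentile(u[l],[1,99]).round(4))
        k=(abs(u-.23)<.04)&(abs(q[:,1])<.035)&(h>.045)&(h<.09); print(" knob u",np.percentile(u[k],[3,97]).round(4),"y",np.percentile(q[k,1],[3,97]).round(4),"hmax",h[k].max().round(4),k.sum())
        k=(abs(q[:,0]+.1)<.025)&(q[:,1]>.095)&(q[:,1]<.15)&(z>.16)&(z<.19); print(" keeper x",np.percentile(q[k,0],[3,97]).round(4),"y",np.percentile(q[k,1],[3,97]).round(4),"z",np.percentile(z[k],[25,50,75]).round(4),k.sum())
        d=(abs(q[:,0])<.08)&(q[:,1]>.1)&(q[:,1]<.17)&(abs(z-.14)<.006); print(" deck z",np.median(z[d]).round(4))
    print("knob th0",world(-.1,.01),"press",world(-.075,-.1),"keeper",world(-.1,.1))
E
python3 fit3.py
```

```text
origin [ 0.5759 -0.0678]
top lid y [-0.178  -0.1738  0.0838  0.0879] h med 0.0004
 u [0.0027 0.2597]
 knob u [0.2222 0.2438] y [0.0049 0.0149] hmax 0.0715 61
 keeper x [-0.115  -0.0884] y [0.101  0.1344] z [0.1749 0.176  0.1773] 158
 deck z 0.1412
scene lid y [-0.2021 -0.1748  0.0808  0.0885] h med -0.0005
 u [0.002  0.2579]
 knob u [0.2201 0.2426] y [0.0051 0.0172] hmax 0.0689 120
 keeper x [-0.1155 -0.0878] y [0.1021 0.1368] z [0.17   0.1749 0.1763] 237
 deck z 0.1406
knob th0 [ 0.4764 -0.053 ] press [ 0.4962 -0.1641] keeper [0.4807 0.0369]
```

Request:
jog_arm:
  plan:
    - {"z": 50, "fingers": 0}
    - {"x": 40, "z": 50}
    - {"x": 48, "y": -10, "z": 10}
    - {"x": 48, "y": -10, "az": 0.1}
    - {"x": 40, "y": -30, "az": 0.09}
    - {"x": 35, "y": -35}
    - {"x": 30, "y": -40}
    - {"x": 25, "y": -43}

```text
schema error: expected keys x, y, z, ax, ay, az, fingers
```

Request:
jog_arm:
  plan:
    - {"x": 0, "y": 0, "z": 50, "ax": 0, "ay": 0, "az": 0, "fingers": 0}
    - {"x": 40, "y": 0, "z": 30, "ax": 0, "ay": 0, "az": 0, "fingers": 0}
    - {"x": 48, "y": -10, "z": 10, "ax": 0, "ay": 0, "az": 0, "fingers": 0}
    - {"x": 45, "y": -20, "z": 0, "ax": 0, "ay": 0, "az": 0.1, "fingers": 0}
    - {"x": 40, "y": -30, "z": 0, "ax": 0, "ay": 0, "az": 0.09, "fingers": 0}
    - {"x": 35, "y": -35, "z": 0, "ax": 0, "ay": 0, "az": 0, "fingers": 0}
    - {"x": 30, "y": -40, "z": 0, "ax": 0, "ay": 0, "az": 0, "fingers": 0}
    - {"x": 25, "y": -43, "z": 0, "ax": 0, "ay": 0, "az": 0, "fingers": 0}

```text
time: 0.9
tcp_pos: [0.4368, 0.5244, 0.3205]
orientation: [-180.0, -0.0, 177.1]
wrist_force: [1.0, -0.2, 0.1]
width: -0.0005
finger_force: 0.0
```

Request:
jog_arm:
  plan:
    - {"x": 10, "y": -46, "z": 0, "ax": 0, "ay": 0, "az": 0, "fingers": 0}
    - {"x": 10, "y": -46, "z": 0, "ax": 0, "ay": 0, "az": 0, "fingers": 0}
    - {"x": 10, "y": -46, "z": 0, "ax": 0, "ay": 0, "az": 0, "fingers": 0}
    - {"x": 10, "y": -46, "z": 0, "ax": 0, "ay": 0, "az": 0, "fingers": 0}
    - {"x": 10, "y": -46, "z": 0, "ax": 0, "ay": 0, "az": 0, "fingers": 0}
    - {"x": 5, "y": -46, "z": 0, "ax": 0, "ay": 0, "az": 0, "fingers": 0}
    - {"x": 5, "y": -46, "z": 0, "ax": 0, "ay": 0, "az": 0, "fingers": 0}
    - {"x": 0, "y": -46, "z": 0, "ax": 0, "ay": 0, "az": 0, "fingers": 0}

```text
time: 1.7
tcp_pos: [0.4953, 0.1562, 0.3211]
orientation: [-180.0, 0.0, 177.1]
wrist_force: [1.7, -0.9, 0.3]
width: 0.0001
finger_force: 0.0
```

Request:
jog_arm:
  plan:
    - {"x": 0, "y": -46, "z": 0, "ax": 0, "ay": 0, "az": 0, "fingers": 0}
    - {"x": 0, "y": -46, "z": 0, "ax": 0, "ay": 0, "az": 0, "fingers": 0}
    - {"x": 0, "y": -46, "z": 0, "ax": 0, "ay": 0, "az": 0, "fingers": 0}
    - {"x": 0, "y": -46, "z": 0, "ax": 0, "ay": 0, "az": 0, "fingers": 0}
    - {"x": 0, "y": -46, "z": 0, "ax": 0, "ay": 0, "az": 0, "fingers": 0}
    - {"x": 0, "y": -46, "z": 0, "ax": 0, "ay": 0, "az": 0, "fingers": 0}
    - {"x": 0, "y": -40, "z": 0, "ax": 0, "ay": 0, "az": 0, "fingers": 0}
    - {"x": 0, "y": 0, "z": 0, "ax": 0, "ay": 0, "az": 0, "fingers": 0}

```text
time: 2.5
tcp_pos: [0.4941, -0.1635, 0.3212]
orientation: [-179.9, -0.0, 176.7]
wrist_force: [0.2, 0.7, -1.0]
width: -0.0001
finger_force: 0.0
```

Request:
jog_arm:
  plan:
    - {"x": 2, "y": 0, "z": -40, "ax": 0, "ay": 0, "az": 0, "fingers": 0}
    - {"x": 0, "y": 0, "z": -40, "ax": 0, "ay": 0, "az": 0, "fingers": 0}
    - {"x": 0, "y": 0, "z": -30, "ax": 0, "ay": 0, "az": 0, "fingers": 0}
    - {"x": 0, "y": 0, "z": -8, "ax": 0, "ay": 0, "az": 0, "fingers": 0}
    - {"x": 0, "y": 0, "z": -5, "ax": 0, "ay": 0, "az": 0, "fingers": 0}
    - {"x": 0, "y": 0, "z": -5, "ax": 0, "ay": 0, "az": 0, "fingers": 0}
    - {"x": 0, "y": 0, "z": -5, "ax": 0, "ay": 0, "az": 0, "fingers": 0}
    - {"x": 0, "y": 0, "z": -5, "ax": 0, "ay": 0, "az": 0, "fingers": 0}

```text
time: 3.3
tcp_pos: [0.4977, -0.1578, 0.1839]
orientation: [-180.0, 0.1, 177.2]
wrist_force: [-0.4, -0.2, 0.4]
width: -0.0002
finger_force: 0.3
```

Request:
jog_arm:
  plan:
    - {"x": 0, "y": 0, "z": -6, "ax": 0, "ay": 0, "az": 0, "fingers": 0}
    - {"x": 0, "y": 0, "z": -6, "ax": 0, "ay": 0, "az": 0, "fingers": 0}
    - {"x": 0, "y": 0, "z": -6, "ax": 0, "ay": 0, "az": 0, "fingers": 0}
    - {"x": 0, "y": 0, "z": -5, "ax": 0, "ay": 0, "az": 0, "fingers": 0}
    - {"x": 0, "y": 0, "z": -5, "ax": 0, "ay": 0, "az": 0, "fingers": 0}
    - {"x": 0, "y": 0, "z": -4, "ax": 0, "ay": 0, "az": 0, "fingers": 0}
    - {"x": 0, "y": 0, "z": 0, "ax": 0, "ay": 0, "az": 0, "fingers": 0}

```text
time: 4.0
tcp_pos: [0.4961, -0.1577, 0.1507]
orientation: [180.0, -0.1, 177.1]
wrist_force: [-2.9, -0.5, 4.9]
width: 0.0003
finger_force: 2.3
```

Request:
jog_arm:
  plan:
    - {"x": 0, "y": 0, "z": 10, "ax": 0, "ay": 0, "az": 0, "fingers": 0}
    - {"x": 0, "y": 0, "z": 45, "ax": 0, "ay": 0, "az": 0, "fingers": 0}
    - {"x": 0, "y": 0, "z": 45, "ax": 0, "ay": 0, "az": 0, "fingers": 0}
    - {"x": 0, "y": 0, "z": 20, "ax": 0, "ay": 0, "az": 0, "fingers": 0}
    - {"x": 0, "y": 0, "z": 0, "ax": 0, "ay": 0, "az": 0, "fingers": 0.6}

```text
time: 4.5
tcp_pos: [0.4989, -0.1582, 0.275]
orientation: [-180.0, 0.4, 177.1]
wrist_force: [-0.7, -1.0, 0.4]
width: 0.0133
finger_force: 0.0
```

```bash
cat > see.py <<'E'
import sys
from h import *; from fit3 import o,R
tag=sys.argv[1]
for n in("top","scene"):
    c=camera(n); save(c,tag+n); P=pts(c).reshape(-1,3);P=P[np.isfinite(P).all(1)]
    q=(P[:,:2]-o)@R; z=P[:,2]
    l=(abs(q[:,0]-.03)<.07)&(q[:,1]>-.17)&(q[:,1]<.07)&(z>.138)&(z<.19)
    f=np.polyfit(q[l,0],z[l],1); th=-np.arctan(f[0])
    k=(abs(q[:,0]+.1)<.04)&(q[:,1]>-.03)&(q[:,1]<.075)&(z>.19)&(z<.25)
    print(n,"theta",th.round(4),"z@-.1",np.polyval(f,-.1).round(4),"knob x",np.percentile(q[k,0],[4,96]).round(4),"y",np.percentile(q[k,1],[4,96]).round(4),"z",np.percentile(z[k],[50,97]).round(4),k.sum())
    if k.any(): print(" world", (o+R@np.median(q[k],0)).round(4))
s=telemetry.observe(); print(s["tcp_pos"].round(4),s["orientation"].round(2),s["wrist_force"].round(1),s["width"].round(4),s["time"])
E
python3 see.py a
```

```text
origin [ 0.5759 -0.0678]
top theta 0.0718 z@-.1 0.158 knob x [-0.1061 -0.0844] y [0.0031 0.0148] z [0.2245 0.2285] 57
 world [ 0.4823 -0.0534]
scene theta 0.0747 z@-.1 0.1574 knob x [-0.1071 -0.0845] y [0.0061 0.0175] z [0.2118 0.2262] 160
 world [ 0.483  -0.0487]Traceback (most recent call last):
  File "see.py", line 12, in <module>
    s=telemetry.observe(); print(s["tcp_pos"].round(4),s["orientation"].round(2),s["wrist_force"].round(1),s["width"].round(4),s["time"])
                                                                                                           ^^^^^^^^^^^^^^^^
AttributeError: 'float' object has no attribute 'round'
```

Request:
jog_arm:
  plan:
    - {"x": -6, "y": 35, "z": 0, "ax": 0, "ay": 0.05, "az": 0, "fingers": 0.6}
    - {"x": -6, "y": 35, "z": 0, "ax": 0, "ay": 0, "az": 0, "fingers": 0.6}
    - {"x": -6, "y": 35, "z": 0, "ax": 0, "ay": 0, "az": 0, "fingers": 0.6}
    - {"x": 0, "y": 0, "z": 0, "ax": 0, "ay": 0, "az": 0, "fingers": 0.6}
    - {"x": 0, "y": 0, "z": 0, "ax": 0, "ay": 0, "az": 0, "fingers": 0.6}
    - {"x": 0, "y": 0, "z": 0, "ax": 0, "ay": 0, "az": 0, "fingers": 0.6}

```text
time: 5.2
tcp_pos: [0.479, -0.0536, 0.2706]
orientation: [-179.8, -2.9, 177.1]
wrist_force: [0.3, -0.2, -0.0]
width: 0.0512
finger_force: 0.0
```

Request:
jog_arm:
  plan:
    - {"x": 2, "y": 0, "z": -30, "ax": 0, "ay": 0, "az": 0, "fingers": 0.6}
    - {"x": 0, "y": 0, "z": -25, "ax": 0, "ay": 0, "az": 0, "fingers": 0.6}
    - {"x": 0, "y": 0, "z": -18, "ax": 0, "ay": 0, "az": 0, "fingers": 0.6}
    - {"x": 0, "y": 0, "z": -10, "ax": 0, "ay": 0, "az": 0, "fingers": 0.6}
    - {"x": 0, "y": 0, "z": 0, "ax": 0, "ay": 0, "az": 0, "fingers": 0.6}
    - {"x": 0, "y": 0, "z": 0, "ax": 0, "ay": 0, "az": 0, "fingers": 0.6}

```text
time: 5.8
tcp_pos: [0.4814, -0.0533, 0.1885]
orientation: [-179.8, -2.9, 177.1]
wrist_force: [-0.2, 0.2, -0.0]
width: 0.0513
finger_force: 0.0
```

```bash
sed -i 's/s\["width"\].round(4)/round(s["width"],4)/' see.py; python3 see.py b; python3 -c "
import cv2
i=cv2.imread('pics/bscene.png')[80:230,180:380]; cv2.imwrite('pics/bcrop.png',cv2.resize(i,(800,600),interpolation=cv2.INTER_CUBIC))"
```

```text
origin [ 0.5759 -0.0678]
top theta 0.0731 z@-.1 0.1582 knob x [-0.1048 -0.1048] y [0.0615 0.0615] z [0.2464 0.2464] 1
 world [ 0.4741 -0.0014]
scene theta 0.0745 z@-.1 0.1574 knob x [-0.1012 -0.0798] y [-0.0207  0.0666] z [0.2205 0.248 ] 479
 world [ 0.4889 -0.049 ]
[ 0.4817 -0.0531  0.189 ] [-179.86   -2.78  177.12] [-0.4  0.9  1.1] 0.0514 5.9
```

View pics/bcrop.png

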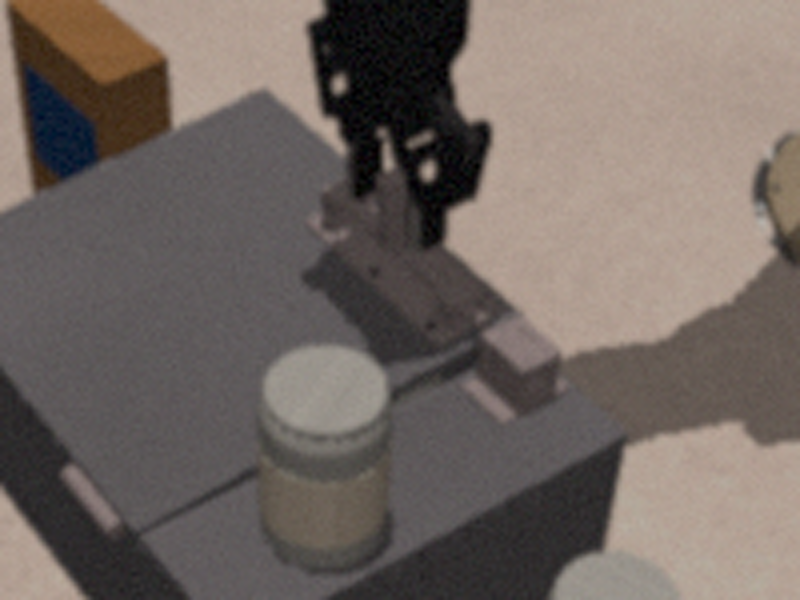

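The knob (crop ≈ (400, 205)) stands between the open fingers at (368, 180) and (432, 235). The lid is nearly flat and the tins haven't moved. I'll close the fingers on the knob.

Request:
jog_arm:
  plan:
    - {"x": 0, "y": 0, "z": 0, "ax": 0, "ay": 0, "az": 0, "fingers": 0}
    - {"x": 0, "y": 0, "z": 0, "ax": 0, "ay": 0, "az": 0, "fingers": 0}
    - {"x": 0, "y": 0, "z": 0, "ax": 0, "ay": 0, "az": 0, "fingers": 0}
    - {"x": 0, "y": 0, "z": 0, "ax": 0, "ay": 0, "az": 0, "fingers": 0}
    - {"x": 0, "y": 0, "z": 0, "ax": 0, "ay": 0, "az": 0, "fingers": 0}
    - {"x": 0, "y": 0, "z": 0, "ax": 0, "ay": 0, "az": 0, "fingers": 0}
  grip_force: 80

```text
time: 6.5
tcp_pos: [0.4813, -0.0528, 0.1886]
orientation: [-179.9, -2.8, 177.2]
wrist_force: [-1.3, -0.4, 4.5]
width: 0.0113
finger_force: 77.8
```

Request:
jog_arm:
  plan:
    - {"x": -0.5, "y": 0, "z": -2, "ax": 0, "ay": -0.009, "az": 0, "fingers": 0}
    - {"x": -0.5, "y": 0, "z": -2, "ax": 0, "ay": -0.009, "az": 0, "fingers": 0}
    - {"x": -0.5, "y": 0, "z": -2, "ax": 0, "ay": -0.009, "az": 0, "fingers": 0}
    - {"x": -0.5, "y": 0, "z": -2, "ax": 0, "ay": -0.009, "az": 0, "fingers": 0}
    - {"x": 0, "y": 0, "z": 0, "ax": 0, "ay": 0, "az": 0, "fingers": 0}
    - {"x": 0, "y": 0, "z": 0, "ax": 0, "ay": 0, "az": 0, "fingers": 0}
    - {"x": 0, "y": 0, "z": 0, "ax": 0, "ay": 0, "az": 0, "fingers": 0}

```text
time: 7.2
tcp_pos: [0.4794, -0.0527, 0.1808]
orientation: [-180.0, -0.8, 177.2]
wrist_force: [-0.8, -0.3, 6.9]
width: 0.011
finger_force: 78.1
```

```bash
python3 see.py c
```

```text
origin [ 0.5759 -0.0678]
top theta 0.0375 z@-.1 0.1499 knob x [-0.0834 -0.0834] y [0.0578 0.0578] z [0.2473 0.2473] 1
 world [ 0.4953 -0.0061]
scene theta 0.039 z@-.1 0.1492 knob x [-0.1037 -0.0823] y [-0.0232  0.0524] z [0.2292 0.249 ] 382
 world [ 0.4901 -0.0414]
[ 0.4794 -0.0527  0.1808] [-179.96   -0.75  177.16] [-1.3  0.2  7.9] 0.0112 7.3
```

Request:
jog_arm:
  plan:
    - {"x": 0.1, "y": 2, "z": 0, "ax": 0, "ay": 0, "az": 0, "fingers": 0}
    - {"x": 0.1, "y": 2, "z": 0, "ax": 0, "ay": 0, "az": 0, "fingers": 0}
    - {"x": 0.1, "y": 2, "z": 0, "ax": 0, "ay": 0, "az": 0, "fingers": 0}
    - {"x": 0.05, "y": 1, "z": 0, "ax": 0, "ay": 0, "az": 0, "fingers": 0}
    - {"x": 0, "y": 0, "z": 0, "ax": 0, "ay": 0, "az": 0, "fingers": 0}
    - {"x": 0, "y": 0, "z": 0, "ax": 0, "ay": 0, "az": 0, "fingers": 0}

```text
time: 7.9
tcp_pos: [0.4797, -0.046, 0.1808]
orientation: [-179.9, -0.8, 177.2]
wrist_force: [-1.4, -1.4, 6.9]
width: 0.0114
finger_force: 78.1
```

Request:
jog_arm:
  plan:
    - {"x": 0.05, "y": 1, "z": 0, "ax": 0, "ay": 0, "az": 0, "fingers": 0}
    - {"x": 0.05, "y": 1, "z": 0, "ax": 0, "ay": 0, "az": 0, "fingers": 0}
    - {"x": 0.05, "y": 1, "z": 0, "ax": 0, "ay": 0, "az": 0, "fingers": 0}
    - {"x": 0, "y": 0, "z": 0, "ax": 0, "ay": 0, "az": 0, "fingers": 0}
    - {"x": 0, "y": 0, "z": 0, "ax": 0, "ay": 0, "az": 0, "fingers": 0}

```text
time: 8.4
tcp_pos: [0.4799, -0.0431, 0.1808]
orientation: [-179.9, -0.8, 177.2]
wrist_force: [-1.1, -1.8, 8.1]
width: 0.011
finger_force: 78.1
```

Request:
jog_arm:
  plan:
    - {"x": 0.05, "y": 0.8, "z": 0, "ax": 0, "ay": 0, "az": 0, "fingers": 0}
    - {"x": 0, "y": 0, "z": 0, "ax": 0, "ay": 0, "az": 0, "fingers": 0}
    - {"x": 0.05, "y": 0.8, "z": 0, "ax": 0, "ay": 0, "az": 0, "fingers": 0}
    - {"x": 0, "y": 0, "z": 0, "ax": 0, "ay": 0, "az": 0, "fingers": 0}
    - {"x": 0, "y": 0, "z": 0, "ax": 0, "ay": 0, "az": 0, "fingers": 0}

```text
time: 8.9
tcp_pos: [0.4799, -0.0415, 0.1808]
orientation: [-179.9, -0.8, 177.2]
wrist_force: [-0.8, -1.6, 7.6]
width: 0.011
finger_force: 78.1
```

Request:
jog_arm:
  plan:
    - {"x": 0.05, "y": 0.8, "z": 0, "ax": 0, "ay": 0, "az": 0, "fingers": 0}
    - {"x": 0, "y": 0, "z": 0, "ax": 0, "ay": 0, "az": 0, "fingers": 0}
    - {"x": 0.05, "y": 0.8, "z": 0, "ax": 0, "ay": 0, "az": 0, "fingers": 0}
    - {"x": 0, "y": 0, "z": 0, "ax": 0, "ay": 0, "az": 0, "fingers": 0}
    - {"x": 0, "y": 0, "z": 0, "ax": 0, "ay": 0, "az": 0, "fingers": 0}

```text
time: 9.4
tcp_pos: [0.48, -0.0399, 0.1808]
orientation: [-179.9, -0.8, 177.2]
wrist_force: [-1.3, -1.6, 7.8]
width: 0.0114
finger_force: 78.1
```

Request:
jog_arm:
  plan:
    - {"x": 0.05, "y": 1, "z": 0, "ax": 0, "ay": 0, "az": 0, "fingers": 0}
    - {"x": 0, "y": 0, "z": 0, "ax": 0, "ay": 0, "az": 0, "fingers": 0}
    - {"x": 0.05, "y": 1, "z": 0, "ax": 0, "ay": 0, "az": 0, "fingers": 0}
    - {"x": 0, "y": 0, "z": 0, "ax": 0, "ay": 0, "az": 0, "fingers": 0}
    - {"x": 0.05, "y": 1, "z": 0, "ax": 0, "ay": 0, "az": 0, "fingers": 0}
    - {"x": 0, "y": 0, "z": 0, "ax": 0, "ay": 0, "az": 0, "fingers": 0}

```text
time: 10.0
tcp_pos: [0.4801, -0.0369, 0.1808]
orientation: [-179.9, -0.8, 177.2]
wrist_force: [-2.1, -1.4, 7.4]
width: 0.0109
finger_force: 78.1
```

Request:
jog_arm:
  plan:
    - {"x": 0.1, "y": 2, "z": 0, "ax": 0, "ay": 0, "az": 0, "fingers": 0}
    - {"x": 0.1, "y": 2, "z": 0, "ax": 0, "ay": 0, "az": 0, "fingers": 0}
    - {"x": 0.1, "y": 2, "z": 0, "ax": 0, "ay": 0, "az": 0, "fingers": 0}
    - {"x": 0.1, "y": 2, "z": 0, "ax": 0, "ay": 0, "az": 0, "fingers": 0}
    - {"x": 0.1, "y": 2, "z": 0, "ax": 0, "ay": 0, "az": 0, "fingers": 0}
    - {"x": 0, "y": 0, "z": 0, "ax": 0, "ay": 0, "az": 0, "fingers": 0}

```text
time: 10.6
tcp_pos: [0.4806, -0.0267, 0.1808]
orientation: [-179.9, -0.8, 177.2]
wrist_force: [-1.8, -0.8, 7.9]
width: 0.0114
finger_force: 78.2
```

Request:
jog_arm:
  plan:
    - {"x": 0.1, "y": 2, "z": 0, "ax": 0, "ay": 0, "az": 0, "fingers": 0}
    - {"x": 0.1, "y": 2, "z": 0, "ax": 0, "ay": 0, "az": 0, "fingers": 0}
    - {"x": 0.1, "y": 2, "z": 0, "ax": 0, "ay": 0, "az": 0, "fingers": 0}
    - {"x": 0.1, "y": 2, "z": 0, "ax": 0, "ay": 0, "az": 0, "fingers": 0}
    - {"x": 0.1, "y": 2, "z": 0, "ax": 0, "ay": 0, "az": 0, "fingers": 0}
    - {"x": 0, "y": 0, "z": 0, "ax": 0, "ay": 0, "az": 0, "fingers": 0}

```text
time: 11.2
tcp_pos: [0.481, -0.0166, 0.1807]
orientation: [-180.0, -0.8, 177.2]
wrist_force: [-1.8, -1.2, 8.8]
width: 0.0113
finger_force: 78.3
```

Request:
jog_arm:
  plan:
    - {"x": 0.05, "y": 1, "z": 0, "ax": 0, "ay": 0, "az": 0, "fingers": 0}
    - {"x": 0.05, "y": 1, "z": 0, "ax": 0, "ay": 0, "az": 0, "fingers": 0}
    - {"x": 0.05, "y": 1, "z": 0, "ax": 0, "ay": 0, "az": 0, "fingers": 0}
    - {"x": 0, "y": 0, "z": 0, "ax": 0, "ay": 0, "az": 0, "fingers": 0}
    - {"x": 0, "y": 0, "z": 0, "ax": 0, "ay": 0, "az": 0, "fingers": 0}

```text
time: 11.7
tcp_pos: [0.4811, -0.0138, 0.1807]
orientation: [-179.9, -0.8, 177.2]
wrist_force: [-2.4, -1.8, 8.3]
width: 0.0109
finger_force: 78.3
```

Request:
jog_arm:
  plan:
    - {"x": 0, "y": 0.7, "z": 0, "ax": 0, "ay": 0, "az": 0, "fingers": 0}
    - {"x": 0, "y": 0, "z": 0, "ax": 0, "ay": 0, "az": 0, "fingers": 0}
    - {"x": 0, "y": 0.7, "z": 0, "ax": 0, "ay": 0, "az": 0, "fingers": 0}
    - {"x": 0, "y": 0, "z": 0, "ax": 0, "ay": 0, "az": 0, "fingers": 0}
    - {"x": 0, "y": 0, "z": 0, "ax": 0, "ay": 0, "az": 0, "fingers": 0}

```text
time: 12.2
tcp_pos: [0.4811, -0.0134, 0.1808]
orientation: [-179.9, -0.8, 177.1]
wrist_force: [-2.2, -6.0, 8.6]
width: 0.0109
finger_force: 78.4
```

Request:
jog_arm:
  plan:
    - {"x": 0, "y": 0.7, "z": 0, "ax": 0, "ay": 0, "az": 0, "fingers": 0}
    - {"x": 0, "y": 0, "z": 0, "ax": 0, "ay": 0, "az": 0, "fingers": 0}
    - {"x": 0, "y": 0, "z": 0, "ax": 0, "ay": 0, "az": 0, "fingers": 0}

```text
time: 12.5
tcp_pos: [0.4811, -0.0134, 0.1807]
orientation: [-179.9, -0.8, 177.1]
wrist_force: [-1.9, -8.8, 8.1]
width: 0.011
finger_force: 78.4
```

Request:
jog_arm:
  plan:
    - {"x": 0, "y": -1.2, "z": 0, "ax": 0, "ay": 0, "az": 0, "fingers": 0}
    - {"x": 0, "y": 0, "z": 0.7, "ax": 0, "ay": 0, "az": 0, "fingers": 0}
    - {"x": 0, "y": 0, "z": 0, "ax": 0, "ay": 0, "az": 0, "fingers": 0.35}
    - {"x": 0, "y": 0, "z": 0, "ax": 0, "ay": 0, "az": 0, "fingers": 0.35}
    - {"x": 0, "y": 0, "z": 0, "ax": 0, "ay": 0, "az": 0, "fingers": 0.35}
    - {"x": 0, "y": 0, "z": 0, "ax": 0, "ay": 0, "az": 0, "fingers": 0.35}
    - {"x": 0, "y": 0, "z": 0, "ax": 0, "ay": 0, "az": 0, "fingers": 0.35}

```text
time: 13.2
tcp_pos: [0.4811, -0.0126, 0.1809]
orientation: [-180.0, -0.8, 177.2]
wrist_force: [-0.0, 0.1, 0.3]
width: 0.0297
finger_force: 0.0
```

Request:
jog_arm:
  plan:
    - {"x": 0, "y": 0, "z": 10, "ax": 0, "ay": 0, "az": 0, "fingers": 0.35}
    - {"x": 0, "y": 0, "z": 20, "ax": 0, "ay": 0, "az": 0, "fingers": 0.35}
    - {"x": 0, "y": 0, "z": 35, "ax": 0, "ay": 0, "az": 0, "fingers": 0.35}
    - {"x": 0, "y": 0, "z": 40, "ax": 0, "ay": 0, "az": 0, "fingers": 0.35}
    - {"x": 0, "y": -40, "z": 20, "ax": 0, "ay": 0, "az": 0, "fingers": 0.35}
    - {"x": 0, "y": -45, "z": 0, "ax": 0, "ay": 0, "az": 0, "fingers": 0.35}
    - {"x": 0, "y": -45, "z": 0, "ax": 0, "ay": 0, "az": 0, "fingers": 0.35}
    - {"x": 0, "y": 0, "z": 0, "ax": 0, "ay": 0, "az": 0, "fingers": 0.35}

```text
time: 14.0
tcp_pos: [0.4803, -0.1486, 0.3073]
orientation: [-179.8, -0.7, 176.7]
wrist_force: [0.1, 0.6, -0.3]
width: 0.0304
finger_force: 0.0
```

```bash
python3 see.py d; python3 -c "
import cv2
i=cv2.imread('pics/dscene.png')[80:260,140:380]; cv2.imwrite('pics/dcrop.png',cv2.resize(i,(800,600),interpolation=cv2.INTER_CUBIC))"
```

```text
origin [ 0.5759 -0.0678]
top theta 0.0447 z@-.1 0.1517 knob x [-0.1082 -0.0867] y [0.0438 0.0555] z [0.2189 0.2219] 54
 world [ 0.4798 -0.0139]
scene theta 0.0465 z@-.1 0.151 knob x [-0.1092 -0.0867] y [0.0458 0.0574] z [0.2086 0.2205] 148
 world [ 0.4833 -0.0084]
[ 0.4808 -0.1436  0.3065] [-179.96   -0.78  176.99] [0.1 0.8 0.1] 0.03 14.1
```

View pics/dcrop.png

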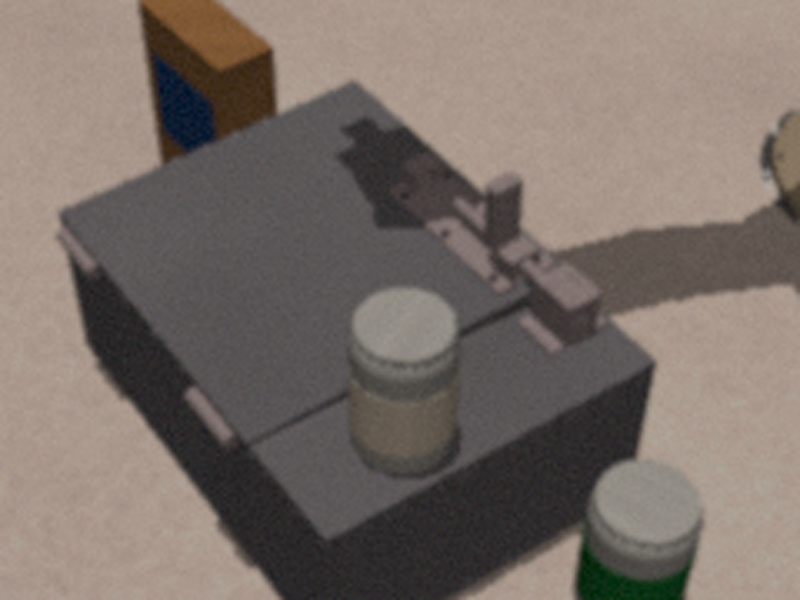

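The crop shows the bolt home: the knob at (503, 215) stands beside the keeper at (565, 300). The lid is held at about 0.045 rad, and the tins and box are where they were.

```bash
python3 -c "
from bench import order; print(order.sign_off())"
```

```text
the job is handed in; nothing more can be done
None
```

The lid is closed and bolted: the bolt slid into the keeper without resistance and reached its end stop at about 45 mm. After I let go the lid stayed held at about 0.045 rad, the tins and pasta box look undisturbed, and I handed the job in at about 14 s.

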